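Close a cheese press: hook the beam under its keeper pin and latch it down

ROBOT

A 6-joint arm with a two-finger parallel gripper is mounted at the origin on a cart in front of the work surface, level with it; the furniture and walls round the work are solid. World frame = base frame: x ahead of the robot, y to its left, z up, the work surface at z = 0. Lengths are in mm, angles in rad, forces in N, time in s.
With the tool pointing down it reaches from about 350 to 850 mm from the base axis. Payload 8.1 kg.
Tool frame: the origin (TCP) lies midway between the tips of the shut fingers; the grasp point (between the pads) lies 19 mm behind it (ctrl.grasp_offset is the distance from the TCP to the grasp point, in mm); z points along the fingers, y is the line along which they close (so a half turn about z gives the same grasp; the last joint's range is limited). The gripper opens to 93 mm and grips with 3 to 60 N. Pads are 15 mm wide; open, the fingers measure 128 mm over their backs; the gripper's body (75 mm by 188 mm) begins 65 mm behind the grasp point.
Start: joints at [-0.085, 0.13, 1.488, -0, 1.523, -0.085], TCP at [600.004, 0.022, 218.635] pointing down, gripper open.
Joint ranges: [-2.96, 2.96], [-0.89, 2.26], [0.02, 2.5], [-1.34, 4.48], [0, 2.73], [-2.66, 2.66]. Speed limits (rad/s): [2.39, 2.39, 2.79, 3.14, 3.14, 3.14].

INTERFACE

Orientations are given as a unit quaternion [x, y, z, w].
In Python, from rig import ctrl, eyes, close_job gives the robot as it stands.
- The arm moves only by the shell command python3 -m inch 'ROWS' [OPENING] [FORCE]. ROWS is text: rows parted by semicolons, each of 4 numbers parted by spaces: the shift along the tool's x, y, z in cm, then the turn about the tool's z in degrees. A call has exactly 8 rows; each row shifts and turns the commanded pose from where the row before left it, along the tool's axes as they then stand; what a row does not reach is not made up. A row lasts 1/10 s, in which the tool goes at most 50 mm and 8.59 degrees, less where a joint would pass 70% of its speed; a pose out of reach is approached as far as the arm can. A call with a gripper value outside its range is refused whole. OPENING is the finger opening in cm, from 0 to 9.3, set as the call begins (- or left out, the last holds). The fingers move at their own pace and stop on an object; FORCE is the grip in N (left out, the last holds). Time passes only in rows, so rows that do not move let the fingers close, or fill a call up. It gives the time, the measured TCP pose, the force, the opening and the grip force at its end, in the units of the state.
- ctrl.state(): the state, without advancing time (a new reading comes with each control period).
- eyes.read_camera(name): name is "scene" or "side" or "wrist"; returns (picture, depth): 420x560x3 uint8, red, green, blue; 420x560 float32, mm along the optical axis (not along the pixel's ray), 0 where there is no reading.
- eyes.camera_model(name): a dict with "fx", "fy", "cx", "cy" (pixels), "rvec" (rotation vector, rad) and "tvec" (3), from world to camera coordinates, as OpenCV has them. Camera axes: x right, y down, z forward; pixel columns grow to the right and rows downward; lengths in mm; the calibration is good to about 2 mm. A picture is of the moment at which its call begins: read the wrist's pose just before it. camera_model takes no time and is no camera call; for the wrist camera it gives the pose at the moment of the call.
- close_job(): hands the job in; it is judged then, once.
The state is a dict: "time_s": time; "joint_positions": joint angles; "dq": joint speeds; "tau": joint torques, N m; "eef_pos": TCP position; "eef_rot": TCP orientation; "contact_force": force on the tool from outside, world axes, zero at the start; "moment": the same for the moment, N m; "grip_width": finger opening in mm; "grasp_force": force on a finger pad.
Only numpy, scipy, OpenCV 4.12 (cv2) and the standard library are available. Lean on these libraries where they do the work, as an engineer would, in place of code of your own. Each camera call takes 0.05 s, during which the arm holds its last target. There are 200 camera calls.

TASK

Close the cheese press with its loose steel beam: tuck the beam's narrow tongue under the keeper pin, fully home between the two cheeks, then bring the handle end down over the sprung pressure pad and press it just until the latch snaps shut over its nose, without forcing it. Leave the beam latched and alone, and do not shift the kitchen timer, green tin, spice jar, lemon or garlic standing around.

Things in the scene. Friction and masses are not known exactly. Their poses are not given: they have to be found in the camera images.
- press: Cheese press, fixed: dark wood base 136x256x20 mm, white mould (rim 109 mm wide, 77 high) in the middle, a steel support at each end. Origin: centre of underside; y along it to the pin end, x across, z up (mm here are in this frame). Closed, the beam lies along the press's y, shoulders at y 69 to 72, tongue's top against the pin; level at the highest latch setting, nose 16 mm lower at the lowest.
- keeper (a point): Middle of the underside of the keeper pin (press frame 0, 86, 106). The level pin, 8 mm thick, joins two upright cheeks at y 72 to 100, tops z 124, 22 mm apart inside; the gap below the pin is open down to z 74. The beam's tongue goes under the pin, its shoulders against the cheeks' near edges (y 72).
- latch (a joint): Sprung latch at the -y end, rad: 0 = shut, grows as its hook is pushed outward (away from the pin) to 0.3; a nose pressed down on its 68-degree top slope passes at about 0.1 (2 to 5 N), then it snaps back. The hook's tip is at y -84, its stem's inner face at y -93.5, slope 22 mm high, thumb tab up to z 146. Two cheeks 28 mm apart, y -77 to -107, top z 106, flank it.
- follower (a joint): Travel of the sprung pressure pad in mid-mould, m: 0 = up, 0.026 = down. Pad 38 mm across, top z 103 when up; pushes up with 4 N plus 0.45 N/mm. The latch's height is clamped by a screw in the slotted post and differs each time: hook underside anywhere from z 90 to 106, not told. Feel for it: 4 mm below where the nose's top passes the hook, a hard saddle stops it.
- beam: Loose steel beam, 197 mm long, 0.28 kg or so, lying flat. Origin: centre of the bar's underside; y along it to the tongue, z up. Bar 30 wide, 12 thick, y -70 to 70, ending in square shoulders at the tongue. To pass under the pin while the nose clears the latch, the handle end must be raised 18 to 25 degrees, the beam fed in along its own axis; lying level it cannot enter.
- handle (a point): Centre of the top of the beam's handle (beam frame 0, -40, 40 mm): a dark wooden block on the bar near the nose, to grip across: 20 mm wide in x, y -68 to -12, z 12 to 40. Its top may also be pressed: 10 to 16 N near its nose end closes the latch at any setting; over 35 N is forcing.
- tongue (a point): Tip of the beam's tongue (beam frame 0, 105, 7 mm). Tongue: 12 mm wide, 10 mm thick (z 2 to 12), y 70 to 105, the last 10 mm narrowed to 8 mm.
- nose (a point): On top of the beam's nose, 4 mm from its end (beam frame 0, -88, 12 mm). Nose: 18 mm wide, z 0 to 12, y -70 to -92.
- timer: Wind-up kitchen timer, white foot and red dial, 63 mm across, 58 mm high; origin under its centre. Bystander.
- tin: Small green tin with a white lid, 62 mm across, 67 mm high; origin under its centre. Bystander.
- spice_jar: Spice jar with a red cap, 45 mm across, 106 mm high, behind the press; origin under its centre. Bystander.
- lemon_l: Lemon, 76 x 56 x 55 mm, near the beam; origin under its centre. Bystander.
- garlic: Garlic bulb, 56 mm, near the beam; origin under its centre. Bystander.

How it is judged:
By the outcome, as a careful person would: the job done as asked, in the order asked, and still so for the second after the job is handed in, with the robot touching nothing.
It also fails if it takes over 51 s, if anything falls off the work surface, if the arm or the gripper's body presses on something with over 40 N, if the wrist force passes 120 N, or if a joint passes its speed limit or range.

## Working session

There is one attempt and no reset: what is moved stays moved. The work goes in short steps, Python scripts to look and compute and a shell command to move; the robot and the scene stay as the last step left them, time stands still between calls to the robot, and variables do not carry over. Pictures are saved under pics/ and viewed, at most 14 in all, crops included, and the job is handed in when it is done.

```bash
mkdir -p pics; ls; cat > h.py <<'E'
import numpy as np, cv2
from rig import ctrl, eyes
def cam(n):
    m=eyes.camera_model(n); R=cv2.Rodrigues(np.array(m["rvec"],float))[0]; t=np.array(m["tvec"],float).ravel()
    return m,R,t
def pts(n,d,C=None):
    m,R,t=C or cam(n)
    v,u=np.mgrid[0:420,0:560]
    P=np.stack([(u-m["cx"])/m["fx"]*d,(v-m["cy"])/m["fy"]*d,d],-1)
    return (P-t)@R
def grab(n,f):
    C=cam(n); p,d=eyes.read_camera(n)
    cv2.imwrite(f"pics/{f}.png",p[:,:,::-1]); np.savez(f"{f}.npz",p=p,d=d,X=pts(n,d,C))
    return p,d,pts(n,d,C)
E
python3 - <<'E'
from h import *
for n in("scene","side"):
    grab(n,n)
    m,R,t=cam(n);print(n,-R.T@t, m["fx"])
a=cv2.imread("pics/scene.png");b=cv2.imread("pics/side.png")
print(ctrl.state())
E
```

```text
pics
scene [-309.36136149 -558.03547074  768.33373395] 500.0772751886935
side [  274.30090969 -1381.31336622   727.73854362] 517.0832179268082
{'time_s': 0.1, 'joint_positions': array([-8.53999899e-02,  1.31099840e-01,  1.48915640e+00, -1.50348374e-06,
        1.52300171e+00, -8.54139560e-02]), 'dq': array([ 0.00060325,  0.00014067, -0.00264577, -0.00067107,  0.00039931,
        0.00074419]), 'tau': array([ 2.89806376e-03, -5.61339462e+01, -4.93095982e+01,  7.72326719e-02,
        2.89617141e-02, -2.83941080e-05]), 'eef_pos': array([5.99489985e+02, 6.54408711e-02, 2.17691545e+02]), 'eef_rot': array([ 7.07101572e-01,  7.07111500e-01, -5.36975157e-04, -6.36365228e-04]), 'contact_force': array([-0.08073729, -1.56748173, -0.37253288]), 'moment': array([ 0.07189447,  0.00414889, -0.01401499]), 'grasp_force': 0.0, 'grip_width': 92.8875633338308}
```

View pics/scene.png

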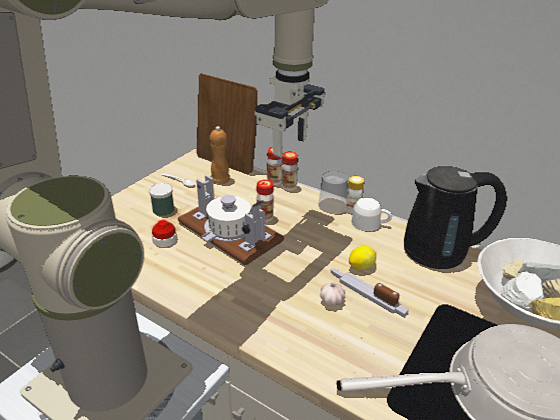

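View pics/side.png

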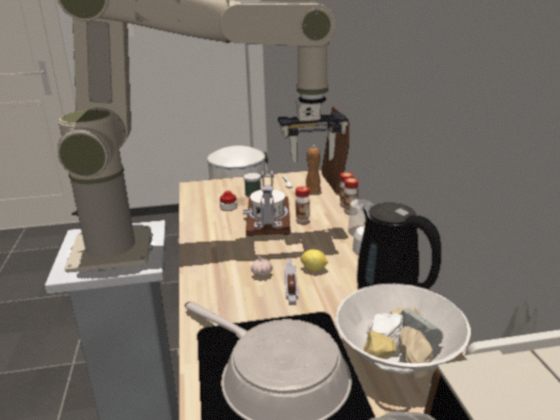

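The scene view shows the press near (230,225) with supports at (205,195) and (257,228). The beam lies from (333,272), the tongue, to (405,311), the nose, with its handle at (387,293). The garlic is at (332,295) and the lemon at (362,258).

```bash
python3 - <<'E'
from h import *
z=np.load("scene.npz");p,X=z["p"].astype(int),z["X"]
hsv=cv2.cvtColor(z["p"],cv2.COLOR_RGB2HSV)
def box(u0,u1,v0,v1):
    m=np.zeros((420,560),bool);m[v0:v1,u0:u1]=1;return m
def rect(name,m):
    q=X[m];r=cv2.minAreaRect(q[:,:2].astype(np.float32));print(name,len(q),np.round(q.mean(0)),"rect",np.round(r[0]),np.round(r[1]),round(r[2],1),"z",np.round(np.percentile(q[:,2],[2,50,98])))
# beam: bluish-grey pixels raised
b=box(322,415,262,320)&(X[...,2]>6)&(X[...,2]<60)
rect("beam+",b&~(hsv[...,1]>150)&(X[...,0]>0)&(p[...,2]>=p[...,0]-5))
rect("handle",box(370,403,280,308)&(p[...,0]-p[...,2]>30)&(X[...,2]>25))
rect("garlic",box(318,346,280,308)&(X[...,2]>15))
rect("lemon",box(345,380,240,273)&(X[...,2]>15)&(hsv[...,1]>150))
rect("base",box(175,290,190,262)&(X[...,2]>14)&(X[...,2]<25))
rect("rim",box(205,255,190,240)&(X[...,2]>70)&(X[...,2]<80))
s=cv2.resize(z["p"][165:270,140:300],None,fx=5,fy=5,interpolation=cv2.INTER_CUBIC)[:600,:800]
cv2.imwrite("pics/crop1.png",s[:,:,::-1])
for n,(u0,u1,v0,v1) in dict(sup1=(195,215,175,215),sup2=(243,268,200,248)).items():
    rect(n,box(u0,u1,v0,v1)&(X[...,2]>88)&(X[...,2]<150))
for n,(u0,u1,v0,v1) in dict(tin=(148,178,180,218),timer=(150,180,215,250),spice=(254,276,178,222)).items():
    rect(n,box(u0,u1,v0,v1)&(X[...,2]>25)&(X[...,2]<120))
E
```

```text
beam+ 606 [ 472. -290.   11.] rect [ 475. -286.] [197.  32.] 81.1 z [ 6. 10. 16.]
handle 244 [ 455. -337.   44.] rect [  93. -455.] [830.  52.] 18.0 z [26. 36. 40.]
garlic 448 [ 396. -242.   36.] rect [  65. -404.] [808.  53.] 26.0 z [17. 33. 49.]
lemon 500 [ 531. -245.   41.] rect [ 121. -382.] [928.  58.] 18.6 z [17. 41. 54.]
base 1683 [446.  68.  19.] rect [480.  95.] [203. 279.] 6.5 z [15. 19. 24.]
rim 833 [470.  89.  75.] rect [473.  92.] [180. 110.] 41.7 z [71. 75. 79.]
sup1 208 [489. 178. 107.] rect [491. 180.] [32. 42.] 76.0 z [ 89. 108. 123.]
sup2 264 [459.  -0. 108.] rect [460.  -2.] [33. 47.] 58.3 z [ 89. 104. 141.]
tin 491 [448. 296.  53.] rect [456. 304.] [63. 62.] 7.9 z [27. 61. 66.]
timer 344 [352. 198.  40.] rect [355. 203.] [48. 56.] 39.9 z [26. 40. 56.]
spice 646 [549.  37.  82.] rect [585.  61.] [311.  44.] 33.0 z [ 29.  88. 113.]
```

View pics/crop1.png

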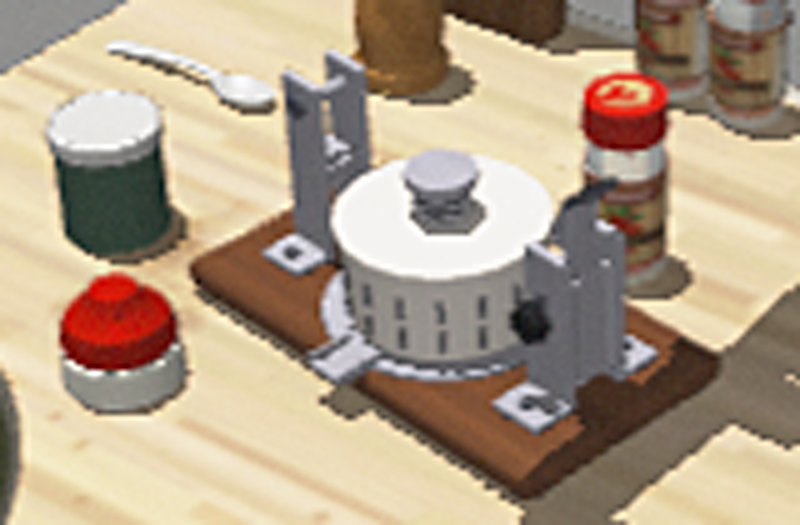

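```bash
python3 -m inch '-4 -1.6 0 0;-4.2 -1.7 0 0;-4.2 -1.7 0 0;-4.2 -1.7 0 0;-4.2 -1.6 0 0;-4.2 -1.6 0 0;-4.2 -1.6 0 4.5;-4 -1.6 0 4.5' 5 5
python3 - <<'E'
from h import *
grab("wrist","w1");m,R,t=cam("wrist");print(-R.T@t,R[2])
E
```

```text
time_s: 0.9
eef_pos: [464.8, -332.2, 218.2]
eef_rot: [0.761, 0.648, -0.0, -0.0]
contact_force: [0.9, -0.5, 0.6]
grip_width: 50.0
grasp_force: 0.0
[ 475.29229715 -256.18789979  383.16900904] [-0.05217032 -0.294135   -0.95433896]
```

View pics/w1.png

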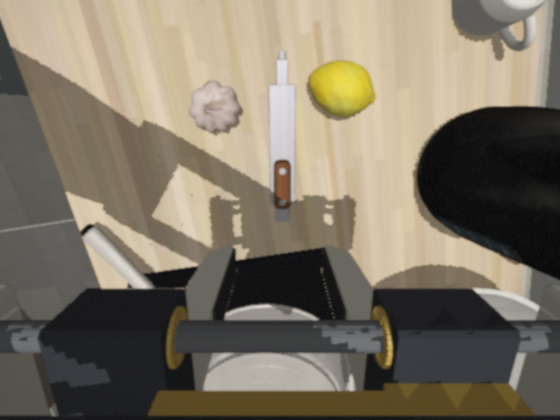

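The wrist view shows the beam upright in the picture: tongue tip at (282,52), handle from (283,162) to (283,208), nose end at (282,221). Measuring from it.

```bash
python3 - <<'E'
from h import *
z=np.load("w1.npz");p,X=z["p"].astype(int),z["X"]
B=np.zeros((420,560),bool);B[48:225,260:305]=1
h=B&(p[...,0]-p[...,2]>30)&(X[...,2]>30)&(X[...,2]<50)
b=B&(X[...,2]>7)&(X[...,2]<55)
for n,m in(("handle",h),("beam",b)):
    q=X[m].astype(np.float32);r=cv2.minAreaRect(q[:,:2]);print(n,len(q),r,np.percentile(q[:,2],[5,50,95]))
q=X[b];c=q[:,:2].mean(0);w,v=np.linalg.eigh(np.cov((q[:,:2]-c).T));a=v[:,1];a*=np.sign(a[1]);s=(q[:,:2]-c)@a
print(c,a,np.degrees(np.arctan2(a[1],a[0])),"ends",c+a*s.min(),c+a*s.max(),s.max()-s.min())
# press from scene
z=np.load("scene.npz");p,X=z["p"].astype(int),z["X"]
B=np.zeros((420,560),bool);B[170:262,175:290]=1
q=X[B];mx=lambda lo,hi:q[(q[:,2]>lo)&(q[:,2]<hi)&(q[:,0]>380)&(q[:,0]<600)&(q[:,1]>-90)&(q[:,1]<230)].astype(np.float32)
g=mx(14,25); 
r=cv2.minAreaRect(g[(g[:,0]<570)&(g[:,0]>380)][:,:2]);print("base",r)
for n,u0,u1,v0,v1,lo in(("far",195,216,172,216,90),("near",243,268,198,248,92)):
    Q=X[v0:v1,u0:u1].reshape(-1,3);Q=Q[(Q[:,2]>lo)&(Q[:,2]<150)&(Q[:,0]<540)]
    print(n,len(Q),cv2.minAreaRect(Q[:,:2].astype(np.float32)))
E
```

```text
Traceback (most recent call last):
cv2.error: OpenCV(4.12.0) /io/opencv/modules/imgproc/src/convhull.cpp:143: error: (-215:Assertion failed) total >= 0 && (depth == CV_32F || depth == CV_32S) in function 'convexHull'
```

```bash
python3 - <<'E'
from h import *
A=lambda q:cv2.minAreaRect(np.ascontiguousarray(q[:,:2],dtype=np.float32))
z=np.load("w1.npz");p,X=z["p"].astype(int),z["X"]
B=np.zeros((420,560),bool);B[48:225,260:305]=1
h=B&(p[...,0]-p[...,2]>30)&(X[...,2]>30)&(X[...,2]<50)
b=B&(X[...,2]>7)&(X[...,2]<55)
for n,m in(("handle",h),("beam",b)):
    q=X[m];print(n,len(q),A(q),np.percentile(q[:,2],[5,50,95]))
q=X[b];c=q[:,:2].mean(0);w,v=np.linalg.eigh(np.cov((q[:,:2]-c).T));a=v[:,1];a*=np.sign(a[1]);s=(q[:,:2]-c)@a
print(c,a,np.degrees(np.arctan2(a[1],a[0])),"ends",c+a*s.min(),c+a*s.max(),s.max()-s.min())
z=np.load("scene.npz");p,X=z["p"].astype(int),z["X"]
q=X[170:262,175:290].reshape(-1,3)
g=q[(q[:,2]>15)&(q[:,2]<22)&(q[:,0]>380)&(q[:,0]<530)&(q[:,1]>-90)&(q[:,1]<250)];print("base",len(g),A(g))
for n,u0,u1,v0,v1 in(("far",195,216,172,216),("near",243,268,198,248)):
    Q=X[v0:v1,u0:u1].reshape(-1,3)
    for lo,hi in((88,106),(106,122),(122,150)):
        K=Q[(Q[:,2]>lo)&(Q[:,2]<hi)&(Q[:,0]<540)];print(n,lo,len(K),len(K)>3 and A(K))
E
```

```text
handle 573 ((468.06329345703125, -329.77880859375), (52.656890869140625, 16.050395965576172), 81.43838500976562) [36.38281638 38.71633732 40.26965517]
beam 3633 ((474.64691162109375, -285.48248291015625), (195.65269470214844, 30.005149841308594), 81.07491302490234) [10.06224996 11.61348806 39.6371167 ]
[ 474.72513706 -284.44660759] [0.15500405 0.98791383] 81.08296890912102 ends [ 459.40121966 -382.11315297] [ 489.72816146 -188.82526445] 195.6525779248057
base 1335 ((456.198486328125, 93.81687927246094), (139.91249084472656, 274.3608093261719), 2.767613410949707)
far 88 86 ((489.7970275878906, 181.72775268554688), (32.3280029296875, 35.735050201416016), 81.72804260253906)
far 106 107 ((490.0794372558594, 177.89114379882812), (30.22821617126465, 40.769134521484375), 82.25316619873047)
far 122 15 ((490.5353088378906, 177.575439453125), (23.14550018310547, 31.793052673339844), 83.13117218017578)
near 88 163 ((463.7628173828125, 4.364824295043945), (32.796630859375, 42.39871597290039), 80.14389038085938)
near 106 51 ((462.0082702636719, 0.0478057861328125), (11.775257110595703, 27.27808380126953), 52.628170013427734)
near 122 50 ((459.6437072753906, -3.3314905166625977), (20.599796295166016, 24.915802001953125), 0.9647831916809082)
```

```bash
python3 -m inch '-0.6 0.1 3 0;-0.6 0.1 3.5 0;0 0 3.5 0;0 0 3.5 0;0 0 3 0;0 0 2 0;0 0 1.0 0;0 0 0.6 0' 5 6; python3 -m inch '0 0 0 0;0 0 0 0;0 0 0 0;0 0 0 0;0 0 0 0;0 0 0 0;0 0 0 0;0 0 0 0' 0 6
```

```text
time_s: 1.75
eef_pos: [465.5, -342.2, 16.5]
eef_rot: [0.76, 0.65, -0.0, -0.001]
contact_force: [-0.1, -0.2, 0.5]
grip_width: 50.0
grasp_force: 0.0
time_s: 2.55
eef_pos: [466.6, -343.3, 18.6]
eef_rot: [0.76, 0.649, 0.0, 0.001]
contact_force: [-0.7, 0.8, 6.4]
grip_width: 19.9
grasp_force: 6.0
```

```bash
python3 -m inch '0 0 0 0;0 0 -0.2 0;0 0 -0.2 0;0 0 0 0;0 0 0 0;0 0 0 0;0 0 0 0;0 0 0 0' 2.6; python3 -m inch '0 0 0 0;0 0 0 0;0 0 0 0;0 0 0 0;0 0 0 0;0 0 0 0;0 0 0 0;0 0 0 0' 0 5;  python3 -m inch '0.05 0 -0.6 0;0.1 0 -0.7 0;0.2 0 -0.7 0;0.3 0 -0.7 0;0.35 0 -0.7 0;0.4 0 -0.7 0;0.45 0 -0.7 0;0.5 0 -0.7 0'
python3 - <<'E'
from h import *
grab("wrist","w2")
E
```

```text
time_s: 3.35
eef_pos: [466.0, -342.7, 21.6]
eef_rot: [0.76, 0.649, -0.0, -0.0]
contact_force: [0.5, 0.9, 0.2]
grip_width: 26.1
grasp_force: 0.0
time_s: 4.15
eef_pos: [466.0, -342.8, 21.6]
eef_rot: [0.76, 0.649, -0.0, -0.0]
contact_force: [0.4, -0.5, -0.9]
grip_width: 20.3
grasp_force: 5.0
time_s: 4.95
eef_pos: [469.8, -319.1, 77.3]
eef_rot: [0.76, 0.649, 0.0, 0.0]
contact_force: [0.3, -0.2, -1.6]
grip_width: 20.2
grasp_force: 5.0
```

View pics/w2.png

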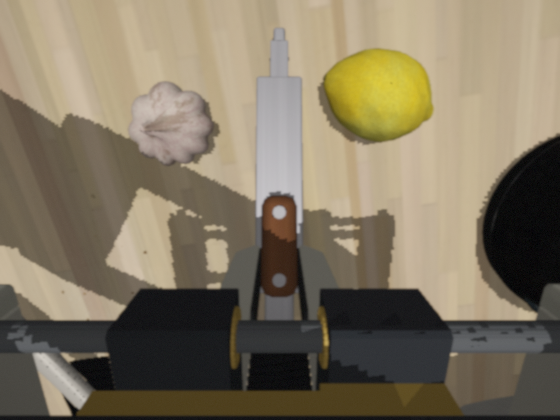

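The beam is held with its tongue tip at (279,32) resting on the table and its handle raised. I'll tighten the grip, lift, and measure the pitch.

```bash
cat >> h.py <<'E'
def beam(n):
    """beam pose relative to tool from wrist picture: bar top line, tongue tip (in world)"""
    s=ctrl.state(); p,d,X=grab("wrist",n); 
    from scipy.spatial.transform import Rotation as Ro
    R=Ro.from_quat(s["eef_rot"]).as_matrix(); T=(X-s["eef_pos"])@R   # tool coords
    u=slice(264,296); Q=T[85:185,u].reshape(-1,3); Q=Q[np.abs(Q[:,1])<12]
    k=np.polyfit(Q[:,0],Q[:,2],1)
    k=np.polyfit(Q[:,0][abs(np.polyval(k,Q[:,0])-Q[:,2])<3],Q[:,2][abs(np.polyval(k,Q[:,0])-Q[:,2])<3],1)
    on=(abs(np.polyval(k,T[...,0])-T[...,2])<5)&(abs(T[...,1])<20)&(T[...,0]>20); P=T[on]
    tip=P[np.argsort(P[:,0])[-8:]].mean(0)
    w=np.array([np.ptp(P[(P[:,0]>a)&(P[:,0]<=a+4)][:,1]) if ((P[:,0]>a)&(P[:,0]<=a+4)).any() else 0 for a in np.arange(20,180,4)])
    wide=P[np.abs(P[:,1]-np.median(P[:,1]))>9]
    print("pitch",np.degrees(np.arctan(k[0])),"tip tool",tip,"shoulder x",np.percentile(wide[:,0],99),"z at shoulder",np.polyval(k,np.percentile(wide[:,0],99)),"mid y",(wide[:,1].max()+wide[:,1].min())/2)
    near=P[P[:,0]<60];far=P[(P[:,0]>70)]
    print("y near/far",near[:,1].mean(),far[:,1].mean(),"tcp",s["eef_pos"],"F",s["contact_force"])
E
python3 - <<'E'
from h import *
beam("w2b")
E
python3 -m inch '0 0 0 0;0 0 0 0;0 0 0 0;0 0 0 0;0 0 -1 0;0 0 -3 0;0 0 -4 0;0 0 -4 0' 0 50
python3 - <<'E'
from h import *
beam("w3")
E
```

```text
pitch 22.58050072052501 tip tool [154.48205767   6.25488223  80.37301527] shoulder x 153.85286359273633 z at shoulder 77.92640155559363 mid y 0.062206198662513756
y near/far -0.9415452693718696 -0.6908296634233049 tcp [ 470.55334835 -318.87274899   78.5552623 ] F [ 0.62143749 -0.00531048 -0.47716222]
time_s: 5.85
eef_pos: [468.7, -319.0, 197.4]
eef_rot: [0.76, 0.649, -0.0, -0.001]
contact_force: [1.1, -0.5, -2.0]
grip_width: 19.5
grasp_force: 50.0
pitch 22.640692337601106 tip tool [135.07900698  -0.91603386  72.06413637] shoulder x 102.42861490498902 z at shoulder 56.607636339732395 mid y -0.8284544544016494
y near/far -0.8961879844692467 -0.8483397264241556 tcp [ 468.71288337 -318.95469424  197.37476333] F [ 1.05217483 -0.50315388 -1.9741025 ]
```

```bash
python3 -m inch '1 0 -1.5 0;2 -0.3 -1.5 0;3 -0.4 -1.5 0;3 -0.5 -1 0;3 -0.5 -0.7 0;3 -0.5 0 0;3 -0.5 0 0;3 -0.5 0 0'; python3 -m inch '3 -0.4 0 0;3 -0.4 0 0;3 -0.4 0 0;3 -0.4 0 0;2 -0.4 0 0;1.7 -0.4 0 0;1 0 0 0;0 0 0 0'
python3 - <<'E'
from h import *
beam("w4")
E
```

```text
time_s: 6.7
eef_pos: [469.8, -105.1, 257.7]
eef_rot: [0.76, 0.65, -0.001, -0.001]
contact_force: [0.2, 0.4, -2.6]
grip_width: 19.5
grasp_force: 50.0
time_s: 7.5
eef_pos: [472.8, 62.7, 258.0]
eef_rot: [0.76, 0.65, -0.001, -0.001]
contact_force: [-0.7, 0.8, -2.4]
grip_width: 19.4
grasp_force: 50.0
pitch 22.75618085866334 tip tool [134.97366587  -0.51472934  72.4098522 ] shoulder x 102.37458462467701 z at shoulder 56.70322242275906 mid y -0.8709875848516733
y near/far -0.9098233905458574 -0.8765379967915911 tcp [472.75976334  62.69452581 257.95831985] F [-0.68516258  0.80266534 -2.36167187]
```

View pics/w4.png

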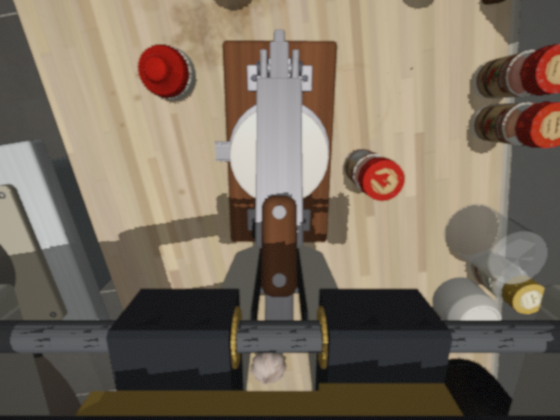

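The wrist view shows the press squarely below: base edges at u 224 and 336, and the pin cheeks at about (265,65) and (295,65) on either side of the tongue at (279,40). Fitting base and cheeks.

```bash
python3 - <<'E'
from h import *
A=lambda q:cv2.minAreaRect(np.ascontiguousarray(q[:,:2],dtype=np.float32))
z=np.load("w4.npz");p,X=z["p"].astype(int),z["X"]
B=np.zeros((420,560),bool);B[35:250,215:345]=1
m=B&(X[...,2]>15)&(X[...,2]<26)&(p[...,0]-p[...,2]>20); r=A(X[m]);print("base",r)
c=np.zeros((420,560),bool);c[45:90,245:315]=1
from scipy import ndimage
for lo,hi in((100,130),(118,130)):
    k=c&(X[...,2]>lo)&(X[...,2]<hi)
    L,n=ndimage.label(k)
    for i in range(1,n+1):
        q=X[L==i]
        if len(q)>15: print(lo,len(q),np.round(q.min(0)),np.round(q.max(0)),np.round(q.mean(0)),A(q))
E
```

```text
base ((479.0987548828125, 96.32368469238281), (254.55982971191406, 167.04330444335938), 80.20790100097656)
100 296 [469. 175. 104.] [482. 197. 125.] [476. 185. 119.] ((476.1344299316406, 186.19224548339844), (22.827472686767578, 12.048589706420898), 79.08214569091797)
100 295 [498. 170. 109.] [512. 192. 125.] [505. 181. 119.] ((505.15924072265625, 181.11837768554688), (21.8665828704834, 12.769841194152832), 77.59661865234375)
118 198 [472. 175. 120.] [481. 197. 125.] [477. 186. 123.] ((477.0184020996094, 186.0379180908203), (22.802541732788086, 5.455120086669922), 80.10273742675781)
118 188 [500. 170. 119.] [509. 192. 125.] [504. 181. 123.] ((504.58502197265625, 181.2635498046875), (21.941850662231445, 5.908064842224121), 79.0087661743164)
```

```bash
python3 -m inch '0 0 0 0.9;-1 -0.2 0 0;-2 0 0 0;-1.8 0 0 0;-0.5 0 1 0;0 0 2 0;0 0 1 0;0 0 0 0';python3 -m inch '0 0 1 0;0 0 1 0;0 0 0.8 0;0 0 0.5 0;0 0 0.1 0;0 0 0 0;0 0 0 0;0 0 0 0'
python3 - <<'E'
from h import *
beam("w5"); from scipy.spatial.transform import Rotation as Ro
print(Ro.from_quat(ctrl.state()["eef_rot"]).as_matrix()[:,0])
E
```

```text
time_s: 8.35
eef_pos: [460.8, 9.6, 216.3]
eef_rot: [0.766, 0.643, -0.001, -0.001]
contact_force: [-0.0, 0.4, -2.6]
grip_width: 19.5
grasp_force: 50.0
time_s: 9.15
eef_pos: [462.6, 9.7, 185.1]
eef_rot: [0.765, 0.643, 0.0, 0.0]
contact_force: [-0.3, 0.6, -2.3]
grip_width: 19.5
grasp_force: 50.0
pitch 22.72021401887147 tip tool [134.87449595  -1.56769729  71.69167887] shoulder x 102.38977528999565 z at shoulder 56.63493380953787 mid y -0.8166667001197849
y near/far -0.8746317130786861 -0.8600866545518048 tcp [462.56916767   9.69409309 185.11402113] F [-0.25973597  0.61379292 -2.30931683]
[1.71890051e-01 9.85116140e-01 3.86208641e-05]
```

View pics/w5.png

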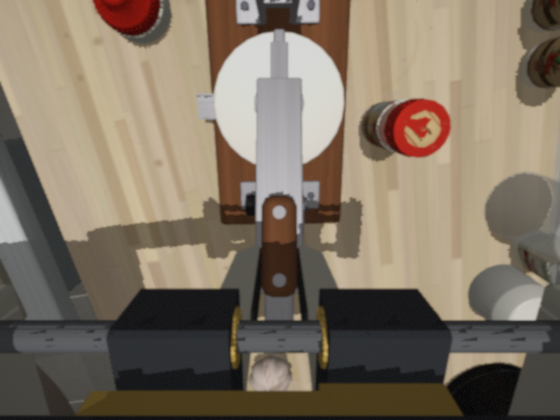

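```bash
python3 -m inch '0.5 -0.1 0.21 0;0.7 0 0.3 0;0.7 0 0.3 0;0.7 0 0.3 0;0.7 0 0.3 0;0.7 0 0.3 0;0.7 0 0.3 0;0.4 0 0.17 0';python3 -m inch '0.1 0 0.04 0;0.1 0 0.04 0;0.1 0 0.04 0;0.1 0 0.04 0;0.1 0 0.04 0;0.1 0 0.04 0;0 0 0 0;0 0 0 0'
```

```text
time_s: 10.0
eef_pos: [470.0, 60.9, 162.4]
eef_rot: [0.765, 0.644, -0.0, -0.0]
contact_force: [0.3, 0.1, -2.8]
grip_width: 19.8
grasp_force: 50.0
time_s: 10.8
eef_pos: [471.1, 65.6, 160.5]
eef_rot: [0.766, 0.643, -0.0, 0.0]
contact_force: [-0.8, -3.1, -1.6]
grip_width: 19.8
grasp_force: 50.0
```

```bash
python3 -m inch '0 0 -0.2 0;0 0 -0.2 0;0 0 0 0;0 0 0 0;0 0 0 0;0 0 0 0;0 0 0 0;0 0 0 0' 0 5; python3 -m inch '-0.2 0 0.35 0;-0.2 0 0.35 0;-0.2 0 0.35 0;-0.2 0 0.35 0;-0.15 0 0.35 0;-0.1 0 0.35 0;0 0 0 0;0 0 0 0'
python3 - <<'E'
from h import *
beam("w6")
E
python3 -m inch '-0.1 0 0.35 0;-0.1 0 0.35 0;0 0 0 0;0 0 0 0;0 0 0 0;0 0 0 0;0 0 0 0;0 0 0 0'
python3 - <<'E'
from h import *
beam("w7"); grab("side","s7")
E
```

```text
time_s: 11.6
eef_pos: [471.1, 66.0, 164.4]
eef_rot: [0.765, 0.643, 0.0, 0.0]
contact_force: [0.0, -0.3, -1.9]
grip_width: 20.0
grasp_force: 5.0
time_s: 12.4
eef_pos: [469.1, 55.8, 143.2]
eef_rot: [0.766, 0.643, -0.0, -0.0]
contact_force: [0.6, -0.5, -2.8]
grip_width: 20.0
grasp_force: 5.0
pitch 14.207737803630959 tip tool [145.12441264  -0.7771954   52.58875816] shoulder x 121.12356129374248 z at shoulder 44.061952465312146 mid y -0.2568886598166209
y near/far -0.8401374268500351 -0.6887353365603297 tcp [469.14853624  55.75122884 143.22818949] F [ 0.63164681 -0.498053   -2.76375546]
time_s: 13.25
eef_pos: [469.1, 53.6, 136.6]
eef_rot: [0.765, 0.643, 0.0, 0.0]
contact_force: [-0.0, -2.6, 0.8]
grip_width: 19.9
grasp_force: 5.0
pitch 9.726934604973483 tip tool [142.39234972  -0.52475125  39.69734579] shoulder x 123.32023921760312 z at shoulder 33.96656030403429 mid y -0.762349659048791
y near/far -0.721323263509442 -0.6323774707547251 tcp [469.05119494  53.60705823 136.56079708] F [-0.02007169 -2.59080118  0.77287895]
```

View pics/w7.png

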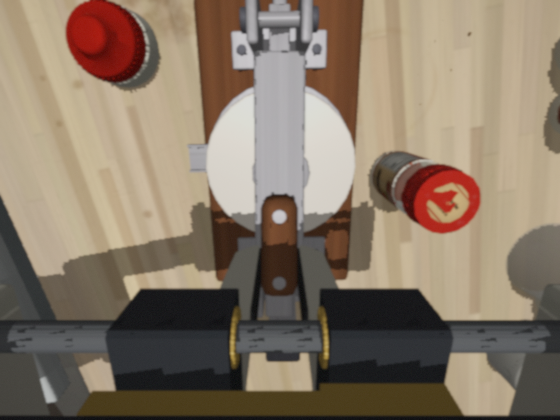

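The picture shows the tongue under the pin at (279,18), between the cheeks at (252,20) and (312,20). The shoulders are against their near edges, and the pitch is 9.7°. I'll ease it onto the pad, release, and rise.

```bash
python3 -m inch '-0.02 0 0.15 0;-0.02 0 0.15 0;0 0 0 0;0 0 0 0;0 0 0 0;0 0 0 0;0 0 0 0;0 0 0 0'; python3 -m inch '0 0 0 0;0 0 0 0;0 0 0 0;0 0 0 0;0 0 -0.5 0;0 0 -1.5 0;0 0 -2 0;0 0 -2 0' 3.2
python3 - <<'E'
from h import *
beam("w8"); grab("side","s8")
E
```

```text
time_s: 14.15
eef_pos: [468.9, 53.2, 133.4]
eef_rot: [0.766, 0.643, -0.0, 0.0]
contact_force: [0.6, -4.7, 1.5]
grip_width: 19.8
grasp_force: 5.0
time_s: 14.95
eef_pos: [469.0, 53.3, 195.3]
eef_rot: [0.765, 0.643, 0.0, 0.0]
contact_force: [0.3, 0.2, -0.1]
grip_width: 31.7
grasp_force: 0.0
pitch 8.822912170866479 tip tool [149.66284799  -0.23864662  94.62291527] shoulder x 123.32155303617425 z at shoulder 89.95366059538887 mid y 0.13356582960265406
y near/far -0.8690973790253419 -0.91098667822395 tcp [468.98209107  53.33966462 195.31956136] F [ 0.28294796  0.21646617 -0.12241109]
```

View pics/w8.png

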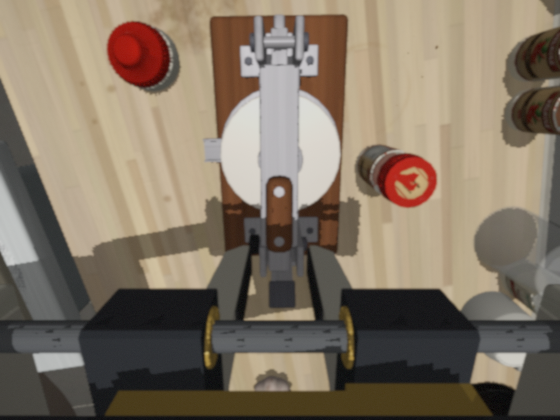

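The beam rests on the pad with its tongue under the pin at (279,42). Next: close the fingers and press the handle top near the nose end.

```bash
python3 -m inch '-0.4 0 0 0;-0.3 0 0 0;0 0 0.5 0;0 0 1 0;0 0 0.8 0;0 0 0.5 0;0 0 0.3 0;0 0 0 0' 0 10; python3 -m inch '0 0 0.1 0;0 0 0.1 0;0 0 0.1 0;0 0 0.1 0;0 0 0.1 0;0 0 0.1 0;0 0 0 0;0 0 0 0'
```

```text
time_s: 15.85
eef_pos: [467.3, 46.5, 161.7]
eef_rot: [0.765, 0.643, -0.0, -0.0]
contact_force: [-0.4, -0.2, 0.2]
grip_width: 0.1
grasp_force: 0.0
time_s: 16.65
eef_pos: [467.6, 46.4, 156.4]
eef_rot: [0.765, 0.643, -0.0, -0.0]
contact_force: [-0.3, 0.1, 1.2]
grip_width: 0.7
grasp_force: 0.0
```

```bash
python3 -m inch '0 0 0.1 0;0 0 0.1 0;0 0 0.1 0;0 0 0.1 0;0 0 0.1 0;0 0 0.1 0;0 0 0 0;0 0 0 0'
```

```text
time_s: 17.45
eef_pos: [467.6, 46.5, 150.4]
eef_rot: [0.765, 0.643, -0.0, -0.0]
contact_force: [-0.0, -0.5, 0.6]
grip_width: 0.1
grasp_force: 0.4
```

```bash
python3 -m inch '0 0 0.1 0;0 0 0.1 0;0 0 0.1 0;0 0 0.1 0;0 0 0 0;0 0 0 0;0 0 0 0;0 0 0 0'
```

```text
time_s: 18.25
eef_pos: [467.6, 46.5, 146.4]
eef_rot: [0.765, 0.643, 0.0, -0.0]
contact_force: [0.4, -1.5, 0.6]
grip_width: 0.5
grasp_force: 0.7
```

```bash
python3 -m inch '0 0 0.1 0;0 0 0.1 0;0 0 0.1 0;0 0 0.1 0;0 0 0 0;0 0 0 0;0 0 0 0;0 0 0 0'
```

```text
time_s: 19.05
eef_pos: [467.6, 46.5, 142.3]
eef_rot: [0.765, 0.643, -0.0, -0.0]
contact_force: [-0.3, 0.4, -0.1]
grip_width: 0.4
grasp_force: 0.1
```

```bash
python3 - <<'E'
from h import *
beam("w9")
a=cv2.imread("pics/w9.png");cv2.imwrite("pics/w9c.png",cv2.resize(a[0:320,180:380],None,fx=1.8,fy=1.8))
E
```

```text
pitch 3.0919495763342257 tip tool [134.51251871   1.3497298   35.43539012] shoulder x 130.5014892394949 z at shoulder 36.552049963379 mid y 0.22394885866736836
y near/far -0.42129471348992764 -0.48801318768634194 tcp [467.55196565  46.54228927 142.30333067] F [-0.34518138  0.40849104 -0.09583428]
```

View pics/w9c.png

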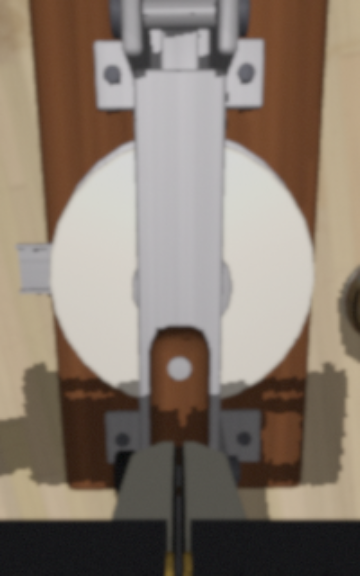

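The crop shows the shoulders against the cheek plates at (180,70) and the tongue under the pin. The handle is going down under the fingers, with the pitch now 3° and the pad partly compressed. Continuing in small steps.

```bash
python3 -m inch '0 0 0.1 0;0 0 0.1 0;0 0 0.1 0;0 0 0 0;0 0 0 0;0 0 0 0;0 0 0 0;0 0 0 0'
```

```text
time_s: 19.9
eef_pos: [467.6, 46.5, 139.4]
eef_rot: [0.765, 0.643, 0.0, -0.0]
contact_force: [0.5, -1.2, -0.0]
grip_width: 0.6
grasp_force: 0.4
```

```bash
python3 -m inch '0 0 0.1 0;0 0 0.1 0;0 0 0 0;0 0 0 0;0 0 0 0;0 0 0 0;0 0 0 0;0 0 0 0'
```

```text
time_s: 20.7
eef_pos: [467.7, 46.5, 137.4]
eef_rot: [0.765, 0.643, 0.0, -0.0]
contact_force: [0.2, -0.3, 0.4]
grip_width: 0.6
grasp_force: 0.6
```

```bash
python3 -m inch '0 0 0.1 0;0 0 0.1 0;0 0 0 0;0 0 0 0;0 0 0 0;0 0 0 0;0 0 0 0;0 0 0 0'
```

```text
time_s: 21.5
eef_pos: [467.7, 46.5, 135.4]
eef_rot: [0.765, 0.643, 0.0, -0.0]
contact_force: [0.8, -0.5, 2.1]
grip_width: 0.4
grasp_force: 0.7
```

```bash
python3 -m inch '0 0 0.1 0;0 0 0.1 0;0 0 0 0;0 0 0 0;0 0 0 0;0 0 0 0;0 0 0 0;0 0 0 0'
python3 - <<'E'
from h import *
beam("w10")
E
```

```text
time_s: 22.3
eef_pos: [467.8, 46.3, 133.6]
eef_rot: [0.765, 0.643, -0.0, 0.0]
contact_force: [-0.4, -3.1, 6.4]
grip_width: 0.3
grasp_force: 2.6
pitch -0.3850555161342262 tip tool [134.18584655   1.89414255  26.408914  ] shoulder x 130.24131104207393 z at shoulder 28.129295215313803 mid y 0.24902916718856538
y near/far -0.641258584886548 -0.7373076151478692 tcp [467.77355745  46.26850345 133.56424408] F [-0.42483563 -3.07369929  6.37022382]
```

```bash
python3 -m inch '0 0 0.1 0;0 0 0.05 0;0 0 0 0;0 0 0 0;0 0 0 0;0 0 0 0;0 0 0 0;0 0 0 0'
```

```text
time_s: 23.15
eef_pos: [467.8, 46.2, 132.1]
eef_rot: [0.765, 0.643, 0.0, 0.0]
contact_force: [-0.6, -3.5, 5.9]
grip_width: 0.7
grasp_force: 2.7
```

```bash
python3 -m inch '0 0 0.1 0;0 0 0.05 0;0 0 0 0;0 0 0 0;0 0 0 0;0 0 0 0;0 0 0 0;0 0 0 0'
```

```text
time_s: 23.95
eef_pos: [467.9, 46.2, 130.7]
eef_rot: [0.766, 0.643, 0.0, 0.0]
contact_force: [-0.3, -4.9, 6.3]
grip_width: 0.8
grasp_force: 3.0
```

```bash
python3 -m inch '0 0 0.1 0;0 0 0.05 0;0 0 0 0;0 0 0 0;0 0 0 0;0 0 0 0;0 0 0 0;0 0 0 0'
```

```text
time_s: 24.75
eef_pos: [467.9, 46.2, 129.3]
eef_rot: [0.765, 0.643, 0.0, 0.0]
contact_force: [-0.9, -4.4, 6.5]
grip_width: 0.6
grasp_force: 3.2
```

```bash
python3 -m inch '0 0 0.1 0;0 0 0.05 0;0 0 0 0;0 0 0 0;0 0 0 0;0 0 0 0;0 0 0 0;0 0 0 0'
```

```text
time_s: 25.55
eef_pos: [468.3, 46.7, 128.5]
eef_rot: [0.765, 0.644, 0.001, 0.0]
contact_force: [-1.5, -0.9, 11.9]
grip_width: 0.4
grasp_force: 5.5
```

```bash
python3 -m inch '0 0 0.1 0;0 0 0.05 0;0 0 0 0;0 0 0 0;0 0 0 0;0 0 0 0;0 0 0 0;0 0 0 0'
python3 - <<'E'
from h import *
beam("w11")
E
```

```text
time_s: 26.35
eef_pos: [468.7, 47.1, 128.1]
eef_rot: [0.765, 0.644, 0.001, 0.0]
contact_force: [-4.8, -0.5, 18.7]
grip_width: 0.1
grasp_force: 9.3
pitch -0.36073594243273766 tip tool [134.83680272   3.07256528  30.17792089] shoulder x 126.69418630428416 z at shoulder 28.439683180586275 mid y -1.511984398297118
y near/far -1.3160765160183054 -1.4304812983322215 tcp [468.65912163  47.05155946 128.11092097] F [-4.80257131 -0.46309955 18.73804241]
```

```bash
python3 - <<'E'
from h import *
for f in("w8","w9","w10","w11"):
    z=np.load(f+".npz");X=z["X"]
    O=np.array([479.1,96.3])-0;u=np.array([.170,.985]);v=np.array([.985,-.170])
    O=np.array([488.0,167.3])-72*u
    Y=(X[...,:2]-O)@u;Xx=(X[...,:2]-O)@v
    print(f)
    for y in range(-100,111,10):
        m=(abs(Y-y)<2)&(abs(Xx)<5)&(X[...,2]>60)&(X[...,2]<170)
        w=(abs(Y-y)<2)&(abs(Xx)<30)&(X[...,2]>80)&(X[...,2]<170)
        if m.sum()>3: print((y,round(float(np.median(X[m][:,2])),1),round(float(Xx[w].min())),round(float(Xx[w].max()))),end=" ")
    print()
a=cv2.imread("pics/w11.png");cv2.imwrite("pics/w11c.png",cv2.resize(a[0:320,180:380],None,fx=1.8,fy=1.8))
E
```

```text
w8
(-100, 134.3, -17, 21) (-90, 121.5, -22, 21) (-80, 127.5, -18, 22) (-70, 126.6, -9, 8) (-60, 151.2, -14, 14) (-50, 152.2, -14, 15) (-40, 150.2, -15, 15) (-30, 149.1, -15, 15) (-20, 147.7, -15, 15) (-10, 145.4, -15, 17) (0, 116.9, -17, 19) (10, 115.6, -14, 18) (20, 114.1, -14, 14) (30, 112.7, -14, 15) (40, 111.4, -15, 15) (50, 109.9, -15, 15) (60, 108.9, -15, 15) (70, 107.3, -15, 14) (80, 106.3, -21, 21) (90, 111.6, -21, 21) (100, 102.3, -16, 16) 
w9
(-100, 125.8, -1, 0) (-40, 146.0, -15, 15) (-30, 139.8, -15, 14) (-20, 139.6, -14, 15) (-10, 132.5, -15, 18) (0, 110.0, -18, 20) (10, 109.5, -14, 18) (20, 109.1, -15, 15) (30, 108.4, -15, 15) (40, 108.0, -15, 15) (50, 107.4, -15, 15) (60, 106.9, -15, 15) (70, 106.2, -15, 15) (80, 105.6, -21, 21) (90, 112.3, -21, 20) 
w10
(-50, 168.6, -15, 15) (-40, 133.4, -15, 15) (-30, 132.8, -15, 15) (-20, 133.2, -15, 15) (-10, 120.5, -14, 17) (0, 104.9, -18, 20) (10, 105.0, -14, 18) (20, 104.9, -15, 15) (30, 105.1, -15, 15) (40, 105.0, -14, 15) (50, 105.0, -15, 15) (60, 105.2, -14, 15) (70, 105.3, -15, 15) (80, 105.4, -21, 21) 
w11
(-90, 125.2, 0, 1) (-50, 163.9, -15, 15) (-40, 148.1, -16, 17) (-30, 127.2, -14, 15) (-20, 127.8, -14, 15) (-10, 115.4, -14, 17) (0, 99.1, -18, 20) (10, 99.3, -16, 17) (20, 99.5, -15, 15) (30, 99.4, -14, 15) (40, 99.5, -15, 15) (50, 99.4, -15, 15) (60, 99.5, -15, 15) (70, 99.6, -15, 15) (80, 99.5, -21, 21)
```

View pics/w11c.png

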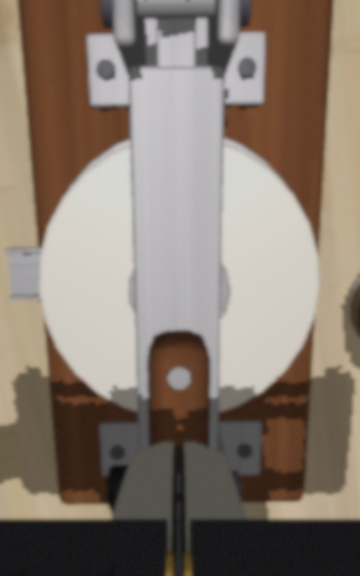

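The crop shows the beam level, with the shoulders still home at (180,70). The hard stop at a nose top of about z 99 looks like the saddle, so the nose should be under the hook. I'll release and check that it stays down.

```bash
python3 -m inch '0 0 -0.2 0;0 0 -0.2 0;0 0 -0.2 0;0 0 -0.2 0;0 0 -0.2 0;0 0 -0.2 0;0 0 -0.2 0;0 0 -0.2 0'; python3 -m inch '0 0 -0.5 0;0 0 -1 0;0 0 -1 0;0 0 -1 0;0 0 -1 0;0 0 -1 0;0 0 0 0;0 0 0 0'
python3 - <<'E'
from h import *
for n in("wrist","scene"):
    p,d,X=grab(n,"a_"+n)
    u=np.array([.170,.985]);v=np.array([.985,-.170]);O=np.array([488.0,167.3])-72*u
    Y=(X[...,:2]-O)@u;Xx=(X[...,:2]-O)@v
    for y in range(-110,111,6):
        m=(abs(Y-y)<2)&(abs(Xx)<5)&(X[...,2]>60)&(X[...,2]<170)
        if m.sum()>3: print((y,round(float(np.median(X[m][:,2])),1),round(float(Xx[m].mean()),1)),end=" ")
    print()
a=cv2.imread("pics/a_scene.png")[150:270,150:310]
b=cv2.imread("pics/a_wrist.png")[0:300,180:380]
cv2.imwrite("pics/fin.png",np.hstack([cv2.resize(a,(480,360)),cv2.resize(b,(240,360))]))
E
```

```text
time_s: 27.2
eef_pos: [467.5, 46.5, 141.8]
eef_rot: [0.765, 0.643, -0.0, -0.0]
contact_force: [1.0, 0.9, 0.2]
grip_width: 0.6
grasp_force: 0.0
time_s: 28.0
eef_pos: [467.8, 46.4, 197.2]
eef_rot: [0.765, 0.643, 0.0, 0.0]
contact_force: [-0.2, -0.3, -0.1]
grip_width: 0.6
grasp_force: 0.0
(-86, 103.2, 1.0) (-80, 103.5, 0.4) (-74, 103.5, 0.3) (-62, 130.8, -0.2) (-56, 132.0, -0.2) (-50, 131.8, 0.2) (-44, 131.6, 0.4) (-38, 131.7, 0.4) (-32, 132.0, 0.2) (-26, 131.8, 0.1) (-20, 132.5, -0.0) (-14, 131.1, -0.0) (-8, 104.3, 0.2) (-2, 104.1, -0.1) (4, 104.3, -0.1) (10, 104.3, -0.0) (16, 104.5, 0.0) (22, 104.7, -0.0) (28, 104.9, -0.0) (34, 104.9, -0.0) (40, 104.7, -0.1) (46, 104.8, -0.1) (52, 105.1, -0.0) (58, 104.8, -0.1) (64, 105.1, -0.0) (70, 105.2, -0.0) (76, 105.2, 0.0) (82, 107.8, 0.1) (88, 112.9, 0.1) (94, 105.7, 0.0) (100, 104.5, -0.2) (106, 104.0, -0.3) 
(-110, 140.4, -0.2) (-104, 77.0, -0.9) (-98, 108.3, -0.3) (-92, 108.4, -3.9) (-86, 112.8, -3.7) (-74, 101.8, -1.3) (-68, 115.9, 0.4) (-62, 120.7, 0.9) (-56, 129.3, 0.4) (-50, 76.2, -0.4) (-44, 129.3, -2.1) (-38, 114.1, -1.3) (-32, 115.7, -0.9) (-26, 126.1, -1.4) (-20, 101.7, -1.0) (-14, 99.5, -2.2) (-2, 102.3, -1.3) (4, 103.2, 0.6) (16, 104.0, 0.3) (22, 103.8, 0.0) (28, 103.3, 0.8) (34, 101.5, -0.2) (40, 89.5, -1.1) (46, 88.6, 1.0) (52, 88.4, 0.8) (58, 103.7, 0.2) (76, 72.3, -0.4) (82, 103.3, 1.5)
```

View pics/fin.png

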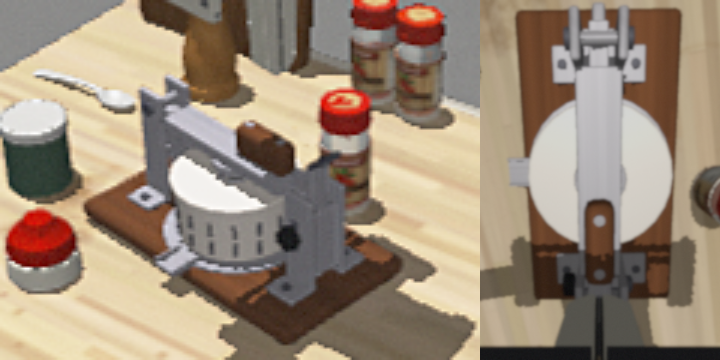

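The beam stays down untouched: nose top is at z 103.4, held by the hook against the sprung pad. The tongue is against the pin, its tip reaching y 106, and the bystanders stand where they were. Handing in.

```bash
python3 -c "
from rig import close_job
print(close_job())"
```

```text
the job is handed in; nothing more can be done
None
```

The press is closed and handed in: the beam's tongue is home under the keeper pin and its nose is held down under the latch, with the peak press reading about 19 N (limit 35 N), the bystanders untouched as far as the last pictures show, and the arm clear at 28 s.

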